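# Build the weighted curing stack on the base plate

## Task

Set up the larger specimen puck for curing under load: stand it upright in the middle of the round base plate, then put the larger ring round it so that the ring lies flat on the plate, then lay the cover disc flat and centred on the puck, and last stand the aluminium block upright, centred on the disc, as the weight. Build it in that order and let go of each piece before you take the next; leave the small puck and the small ring where they are.

Things in the scene. Friction and masses are not known exactly. Their poses are not given: they have to be found in the camera images.
- base_top (a point): Base plate: the largest round thing, a fixed aluminium plate 90 mm in diameter and 12 mm high, with a thin dark scribed circle 57 mm across on top. This point is the centre of its top face (12 mm above the bench); z up. It cannot move. (Between the left and right halves of the bench stands a grey three-drawer cabinet, 225 mm high, 300 mm wide, its back 0.525 m ahead of the robot: carry things over it with room to spare.)
- puck_center (a point): Large specimen puck: an upright dark-red cylinder with a small bright metal spot on top, 30 mm in diameter, 20 mm high, 25 g. The point is its centre, half-way up (10 mm above its underside); z is its axis. It starts standing on the bench.
- big_ring_center (a point): Large ring: a plain steel ring, outer diameter 54 mm, bore 44 mm (wall 5 mm), 15 mm high, open at both ends, 90 g. The point is its centre, half-way up (7.5 mm above its underside); z is its axis. It starts lying flat on the bench. When it lies round the puck the puck stands 5 mm above it.
- disc_center (a point): Cover disc: a solid aluminium disc, 60 mm in diameter, 14 mm high, with a 12 mm wide shallow dimple (0.5 mm) in the top, 110 g. The point is its centre, half-way up (7 mm above its underside); z is its axis. It starts lying flat on the bench.
- block_center (a point): Aluminium block: a milled rectangular block with a round bore in its top, 32 mm along its x, 44 mm along its y, 22 mm high, about 90 g. The point is its centre, half-way up (11 mm above its underside); z points up. It starts standing on the bench, bore up, at any yaw.
- small_puck_center (a point): Small specimen puck: the same dark red as the large one but only 25 mm in diameter and 16 mm high. Not part of the job: leave it where it is. The point is its centre, half-way up.
- small_ring_center (a point): Small ring: a thick-walled grey ring cut from tube, outer diameter 41 mm, bore about 28 mm, 16 mm high. Not part of the job: leave it where it is. The point is its centre, half-way up.
Things that resemble listed ones, but are neither listed nor needed, are in the scene too. Leave any blue or green look-alike of the part that bears big_ring_center alone.

How it is judged:
By the outcome, as a careful person would: the job done as asked, in the order asked, and still so for the second after the job is handed in, with the robot touching nothing.
It also fails if it takes over 131 s, if anything falls off the work surface, if the arm or the gripper's body presses on something with over 40 N, if the wrist force passes 120 N, or if a joint passes its speed limit or range.

## Robot

A 7-joint arm with a two-finger parallel gripper is mounted at the origin on a cart in front of the work surface, level with it; the furniture and walls round the work are solid. World frame = base frame: x ahead of the robot, y to its left, z up, the work surface at z = 0. Lengths are in m, angles in rad, forces in N, time in s.
With the tool pointing down it reaches from about 0.425 to 0.875 m from the base axis. Payload 9.9 kg.
Tool frame: the origin (TCP) lies at the very end of the fingers, on their centre line; the grasp point (between the pads) lies 19 mm behind it (bot.grasp_offset is the distance from the TCP to the grasp point, in m); z points along the fingers, y is the direction in which the jaws open and shut (so a half turn about z gives the same grasp; the last joint's range is limited). The gripper opens to 85 mm and grips with 20 to 120 N. Pads are 22 mm wide; open, the fingers measure 114 mm over their backs; the gripper's body (76 mm by 85 mm) begins 54 mm behind the grasp point. The pads swing forward as they close: fully open they stand 13 mm farther back than shut.
Start: joints at [-1.39, 0.576, 0.025, 1.437, -0.015, 1.129, -0.057], TCP at [0.177, 0.651, 0.231] pointing down, gripper open.
Joint ranges: [-2.76, 2.76], [-0.34, 2.15], [-1.52, 1.57], [0.19, 2.46], [-1.09, 4.23], [0.17, 1.99], [-2.82, 2.82]. Speed limits (rad/s): [2.22, 2.22, 3.01, 3.01, 3.14, 3.14, 3.14].

## Interface

Orientations are given as [roll, pitch, yaw] about the fixed x, y, z axes, in that order (R = Rz(yaw) Ry(pitch) Rx(roll)).
In Python, from plant import bot, claw, readout, read_camera, ticket gives the robot as it stands. Calls block until the motion is done:
- bot.movep(position, orientation): joint-space move of the TCP to a pose.
- bot.move_straight(position, max_speed=0.15, orientation=None, guard=None): straight line of the TCP; orientation=None keeps the orientation; max_speed is the mean speed in m/s. With guard (N) it stops when the force on the tool has changed by that much, and returns True; else False.
- bot.set_joints(angles): joint-space move.
- claw.set_gripper(opening): finger opening in m; the grip force is fixed at half the most; returns when the fingers have stopped.
- bot.sleep(seconds).
- bot.solve_ik(position, orientation): joint angles nearest the present ones, or None.
- readout.observe(): the state.
- read_camera(name): name is "scene" or "top"; returns a dict with "frame" (384x512x3 uint8, red, green, blue), "mtx" (3x3 intrinsics, pixels), "R" (3x3) and "t" (3): a world point X has camera coordinates R X + t. Camera axes: x right, y down, z forward; pixel columns grow to the right and rows downward; lengths in m; the calibration is good to about 2 mm. A picture is of the moment at which its call begins. There is no depth.
A pose or a line that the arm cannot do raises bot.PlanningError and nothing moves.
- ticket.sign_off(): hands the job in, once; it reports no verdict.
The state is a dict: "clock": time; "joints": joint angles; "joint_vel": joint speeds; "joint_torque": joint torques, N m; "eef_pos": TCP position; "tcp_rot": TCP orientation; "force": force on the tool from outside, world axes, zero at the start; "moment": the same for the moment, N m; "finger_gap": finger opening in m.
Only numpy, scipy, OpenCV 4.12 (cv2) and the standard library are available. Lean on these libraries where they do the work, as an engineer would, in place of code of your own. Each camera call takes 0.05 s, during which the arm holds its last target. There are 200 camera calls.

## Working session

There is one attempt and no reset: what is moved stays moved. The work goes in short steps, each a Python script; the robot and the scene stay as the last script left them, time stands still between calls to the robot, and variables do not carry over. Pictures are saved under pics/ and viewed, about 12 in all and at most 16, crops included, and the job is handed in when it is done.

```bash
mkdir -p pics; ls; python3 - <<'E'
from plant import bot, claw, readout, read_camera
import cv2
print(readout.observe())
for n in("scene","top"):
    c=read_camera(n); cv2.imwrite(f"pics/{n}0.png",c["frame"][:,:,::-1]); print(n,c["mtx"],c["R"],c["t"])
E
```

```text
pics
{'clock': 0.0, 'joints': array([-1.38978799,  0.57653116,  0.02486499,  1.43790108, -0.01500292,
        1.12900621, -0.05648586]), 'joint_vel': array([-1.17901110e-03,  9.71370477e-05,  1.48925726e-04, -5.41296912e-04,
       -3.81873295e-04, -1.60523965e-04,  2.53454984e-04]), 'joint_torque': array([-1.35629605e-03, -7.65741420e+01,  2.25004502e+00, -2.85974550e+01,
        1.54248567e-02,  1.22139530e-02, -1.04581048e-05]), 'eef_pos': array([0.1765509 , 0.65103362, 0.23044622]), 'tcp_rot': array([-3.13993451e+00,  9.54714250e-05,  2.87681395e+00]), 'force': array([-0.73436748, -0.43420811, -0.3824148 ]), 'moment': array([0.04937079, 0.06633605, 0.0196263 ]), 'finger_gap': 0.08525191394746476}
scene [[409.23920198   0.         248.95648732]
 [  0.         409.23920198 189.96901726]
 [  0.           0.           1.        ]] [[ 0.9940862   0.1080389  -0.01096488]
 [ 0.07236661 -0.73435421 -0.67489775]
 [-0.08096731  0.67011304 -0.73782979]] [-0.46804881 -0.02477271  1.31987929]
top [[473.65021275   0.         250.72108948]
 [  0.         473.65021275 192.22583957]
 [  0.           0.           1.        ]] [[ 0.02149273 -0.99975437 -0.00540887]
 [-0.98772896 -0.02039649 -0.15484021]
 [ 0.15469185  0.00867043 -0.98792472]] [-0.0298198   0.51102229  1.56438457]
```

View pics/scene0.png

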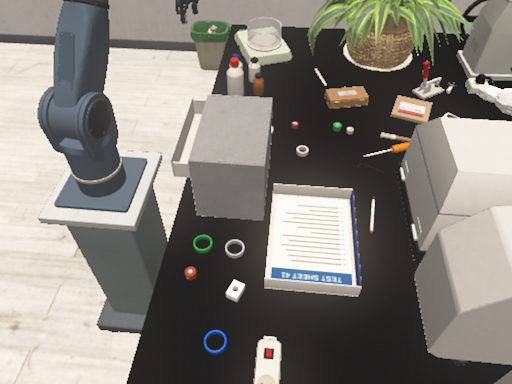

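View pics/top0.png

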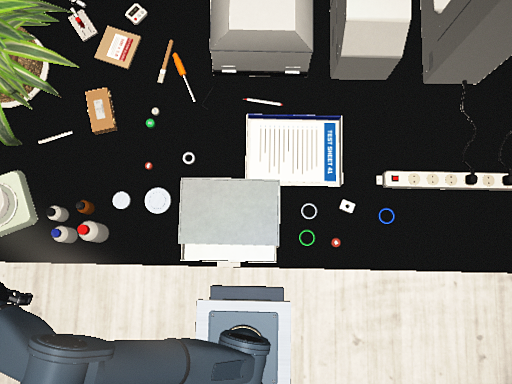

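The top view shows the base plate at about (158,200) and the disc at (121,200), both left of the cabinet. The steel ring is at (308,211), the large puck at (336,242) and the block at (347,206), all on the right. The green ring (307,237) and blue ring (386,216) are look-alikes. The small puck (149,165) and small ring (188,158) stay put. The scene view agrees for the right half, but there the cabinet hides the plate.

```bash
cat > h.py <<'E'
from plant import bot, claw, readout, read_camera, ticket
import cv2, numpy as np
def cast(c,uv,z):
    d=c["R"].T@np.linalg.solve(c["mtx"],[uv[0],uv[1],1]); o=-c["R"].T@c["t"]
    return o+d*(z-o[2])/d[2]
def proj(c,X):
    p=c["mtx"]@(c["R"]@np.array(X)+c["t"]); return p[:2]/p[2]
def blob(c,uv,z,kind="bright",r=26,up=4):
    """silhouette nearest uv in a window, upsampled; centre cast at height z (mid-height), mm sizes"""
    x0,y0=[int(max(0,round(v)-r)) for v in uv]; w=c["frame"][y0:y0+2*r+1,x0:x0+2*r+1].astype(np.uint8)
    w=cv2.resize(w,None,fx=up,fy=up,interpolation=cv2.INTER_LINEAR).astype(int)
    R,G,B=w[...,0],w[...,1],w[...,2]
    sat=w.max(2)-w.min(2)
    m={"bright":(w.min(2)>75)&(sat<60),"red":(R>70)&(R-G>35)}[kind].astype(np.uint8)
    cs,_=cv2.findContours(m,cv2.RETR_EXTERNAL,cv2.CHAIN_APPROX_NONE)
    cs=[k for k in cs if len(k)>25]
    k=min(cs,key=lambda k:np.linalg.norm(cv2.minAreaRect(k)[0]-(np.array(uv)-[x0,y0])*up))
    px=lambda p:(np.array(p)+.5)/up-.5+[x0,y0]
    pts=np.array([cast(c,px(p),z)[:2] for p in k[:,0]],np.float32)
    (cx,cy),(a,b),ang=cv2.minAreaRect(pts)
    return np.array([cx,cy]),np.array([a,b])*1e3,ang
def show(c,uv,r,name,up=5):
    x0,y0=[int(max(0,v-r)) for v in uv]
    cv2.imwrite("pics/"+name,cv2.resize(c["frame"][y0:y0+2*r,x0:x0+2*r,::-1],None,fx=up,fy=up,interpolation=cv2.INTER_CUBIC))
E
python3 - <<'E'
from h import *
T=read_camera("top");S=read_camera("scene")
for n,uv,z,k in [("plate",(158,200),.006,"bright"),("disc",(121,200),.007,"bright"),("ring",(308,211),.0075,"bright"),("block",(347,206),.011,"bright"),("puck",(336,242),.01,"red"),("spuck",(149,165),.008,"red"),("sring",(188,158),.008,"bright")]:
    print(n,*blob(T,uv,z,k))
for n,uv,z,k in [("ring",(235,248),.0075,"bright"),("block",(235,291),.011,"bright"),("puck",(190,272),.01,"red"),("spuck",(295,125),.008,"red"),("sring",(302,151),.008,"bright")]:
    print("S",n,*blob(S,uv,z,k))
for uv in [(179,246),(180,178),(279,180),(279,246)]: print("cab",cast(T,uv,.225))
cv2.imwrite("pics/a.png",np.vstack([cv2.resize(T["frame"][155:255,x:x+130,::-1],None,fx=5,fy=3,interpolation=cv2.INTER_CUBIC) for x in(85,280)]))
E
```

```text
plate [0.48296332 0.30363739] [93.5221836  92.46582538] 47.1746711730957
disc [0.48057583 0.42870268] [63.34920973 62.52333522] 47.816585540771484
ring [ 0.45663851 -0.21863742] [56.6915758  55.89748546] 45.584651947021484
block [ 0.4757764 -0.3496888] [50.0639677  39.18335214] 68.1812973022461
puck [ 0.35134193 -0.3098433 ] [31.23623133 33.14133734] 1.212944507598877
spuck [0.60417753 0.34145194] [28.56467478 27.05273032] 47.71308898925781
sring [0.63449156 0.20223683] [44.7595641  44.72632334] 1.1551979780197144
S ring [ 0.45376548 -0.21457972] [56.46985769 64.95955586] 6.6120476722717285
S block [ 0.47232744 -0.34384555] [57.75936693 41.47610068] 68.98712921142578
S puck [ 0.34847307 -0.30488446] [32.06352517 42.1156995 ] 27.70953941345215
S spuck [0.6017471  0.34573123] [27.72194147 42.1284996 ] 5.396678924560547
S sring [0.63174957 0.20615464] [45.81034556 61.08014286] 5.48485803604126
cab [0.318136  0.1867676 0.225    ]
cab [0.52142939 0.19290103 0.225     ]
cab [ 0.52141886 -0.1047464   0.225     ]
cab [ 0.32438736 -0.10716075  0.225     ]
```

View pics/a.png

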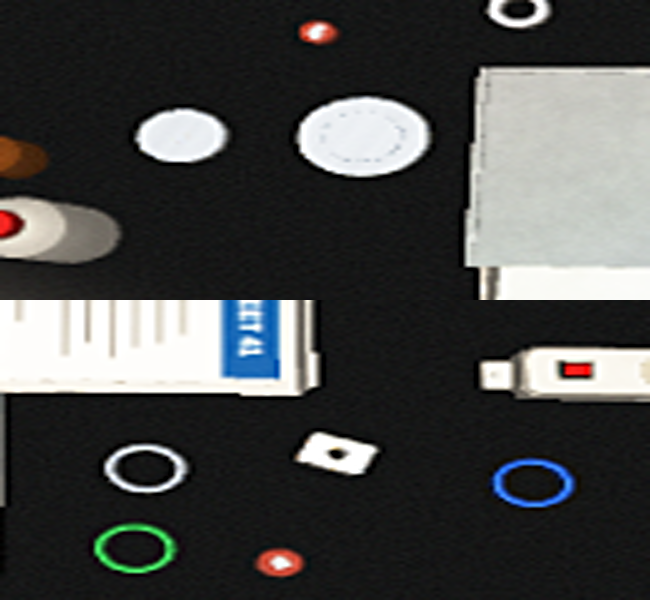

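```bash
cat >> h.py <<'E'
HI=0.31
def yawfix(p,yaw):
    """pick the half-turn equivalent of yaw with the last joint nearest mid-range"""
    best=None
    for y in (yaw,yaw+np.pi,yaw-np.pi):
        q=bot.solve_ik(p,[np.pi,0,y])
        if q is not None and (best is None or abs(q[6])<best[0]): best=(abs(q[6]),y)
    return best[1]
def O(yaw): return [np.pi,0,yaw]
def st(s):
    o=readout.observe(); print(s,"t=%.1f"%o["clock"],o["eef_pos"].round(4),"gap %.4f"%o["finger_gap"],"F",o["force"].round(1))
def over(xy,yaw,z=HI):
    y=yawfix([*xy,z],yaw); bot.movep([*xy,z],O(y)); st("over"); return y
def down(xy,z,guard=None):
    bot.move_straight([*xy,z+.03],max_speed=.25); r=bot.move_straight([*xy,z],max_speed=.05,guard=guard); st("down %s"%r); return r
def up(xy,z=HI): bot.move_straight([*xy,z],max_speed=.3)
E
python3 - <<'E'
from h import *
for p in [(.351,-.308),(.483,.304),(.4566,-.218),(.476,-.348),(.4806,.4287)]:
    for z in (.31,.01): y=yawfix([*p,z],0); print(p,z,y,bot.solve_ik([*p,z],O(y)).round(2))
bot.movep([.177,.651,HI],O(2.877)); st("lift")
xy=(.350,-.308)
over(xy,0); claw.set_gripper(.055); down(xy,.006,8); claw.set_gripper(0.0); st("grip"); up(xy); st("up")
E
```

```text
(0.351, -0.308) 0.31 0 [-0.2   0.36  1.15  1.85 -0.35  1.16 -0.5 ]
(0.351, -0.308) 0.01 0 [ 0.32  0.68  0.45  2.21 -0.78  0.41 -0.15]
(0.483, 0.304) 0.31 3.141592653589793 [-0.69  0.36  0.07  1.6  -0.02  1.19  0.95]
(0.483, 0.304) 0.01 3.141592653589793 [-0.62  0.7  -0.03  1.93  0.05  0.5   0.88]
(0.4566, -0.218) 0.31 0 [-0.42  0.48  1.22  1.77 -0.48  1.23 -0.64]
(0.4566, -0.218) 0.01 0 [ 0.15  0.68  0.31  2.11 -0.49  0.42 -0.72]
(0.476, -0.348) 0.31 0 [-0.08  0.61  1.14  1.57 -0.57  1.33 -0.44]
(0.476, -0.348) 0.01 0 [ 0.12  0.87  0.74  1.9  -0.88  0.73 -0.19]
(0.4806, 0.4287) 0.31 3.141592653589793 [-0.8   0.48 -0.01  1.4   0.    1.27  0.77]
(0.4806, 0.4287) 0.01 3.141592653589793 [-0.78  0.77 -0.04  1.73  0.04  0.64  0.73]
lift t=0.6 [0.1772 0.6515 0.3115] gap 0.0853 F [-0.9  0.6  0.4]
over t=4.0 [ 0.3506 -0.3076  0.3099] gap 0.0855 F [0.6 0.  0.4]
down False t=6.4 [ 0.3498 -0.3081  0.006 ] gap 0.0552 F [-0.5  0.4 -0.6]
grip t=6.8 [ 0.3501 -0.3081  0.0065] gap 0.0278 F [-0.7  0.9  7.2]
up t=8.0 [ 0.3496 -0.3073  0.3089] gap 0.0275 F [-0.4 -0.4  0.1]
```

```bash
cat >> h.py <<'E'
def cross(yaw):
    p=[.50,.02,.36]; bot.movep(p,O(yawfix(p,yaw))); st("cross")
E
python3 - <<'E'
from h import *
cross(0); P=(.483,.3036)
over(P,0); 
S=read_camera("scene"); T=read_camera("top")
show(S,proj(S,[*P,HI]),40,"b.png",6); 
E
```

```text
cross t=9.3 [0.4997 0.0184 0.3599] gap 0.0276 F [ 0.6 -0.1  0.9]
over t=11.0 [0.4835 0.3025 0.3096] gap 0.0279 F [ 0.1  0.4 -0.9]
```

View pics/b.png

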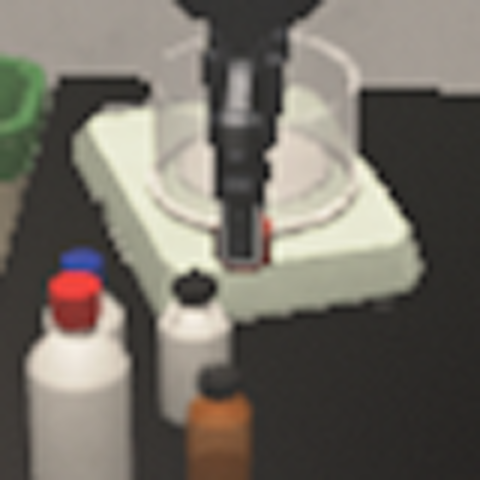

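The crop shows the puck held upright between the pads, centred on them: red on the right at about (265,240) and at the tip. Next I place it.

```bash
python3 - <<'E'
from h import *
P=(.483,.3036)
down(P,.0183,8); claw.set_gripper(.045); up(P); bot.movep([.56,.12,.36],O(np.pi)) ; st("away")
T=read_camera("top")
uv=proj(T,[*P,.012]); print("plate",*blob(T,uv,.006)); print("puck",*blob(T,uv,.022,"red"))
show(T,uv,22,"c.png",12)
E
```

```text
down True t=12.9 [0.4826 0.3032 0.0186] gap 0.0275 F [-0.9 -1.   6.8]
away t=15.2 [0.5594 0.1211 0.3591] gap 0.0448 F [-0.1  0.8 -0.1]
plate [0.48296332 0.30363739] [93.5221836  92.46582538] 47.1746711730957
puck [0.48440567 0.30164191] [31.6436179  30.68142384] 28.905593872070312
```

View pics/c.png

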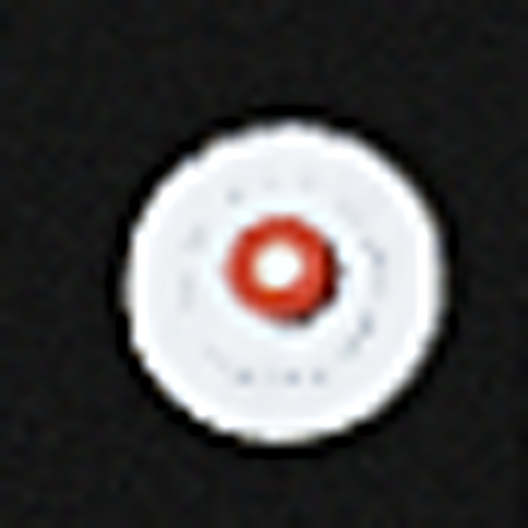

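The puck stands on the plate, with its spot at crop (280,266) and the scribed circle's centre near (281,281). Allowing for parallax, it is about 3 mm off. I'll measure it properly.

```bash
cat >> h.py <<'E'
def rel(T,P=(.483,.3036)):
    """plate centre, and puck centre from the full non-white silhouette (mid height) and from its spot (top)"""
    pl=blob(T,proj(T,[*P,.012]),.006)[0]
    x0,y0=[int(v) for v in proj(T,[*P,.022])-12]; w=cv2.resize(T["frame"][y0:y0+24,x0:x0+24],None,fx=8,fy=8,interpolation=cv2.INTER_CUBIC).astype(int)
    px=lambda p:(np.array(p)+.5)/8-.5+[x0,y0]
    big=max(cv2.findContours((w.min(2)<150).astype(np.uint8),0,cv2.CHAIN_APPROX_NONE)[0],key=cv2.contourArea)
    pts=np.array([cast(T,px(p),.022)[:2] for p in big[:,0]],np.float32); sil=cv2.minAreaRect(pts)
    m=np.zeros(w.shape[:2],np.uint8); cv2.drawContours(m,[big],-1,1,-1); m=cv2.erode(m,np.ones((25,25)))
    ys,xs=np.nonzero(m*(w[...,1]>150)); spot=cast(T,px([xs.mean(),ys.mean()]),.032)[:2]
    print("plate",pl,"sil",sil,"spot",spot)
    return pl,np.array(sil[0]),spot
E
python3 - <<'E'
from h import *
rel(read_camera("top"))
E
```

```text
plate [0.48274863 0.30383635] sil ((0.4856446087360382, 0.3246475160121918), (0.08251995593309402, 0.04817363619804382), 1.179196834564209) spot [nan nan]h.py:51: RuntimeWarning: Mean of empty slice.
  ys,xs=np.nonzero(m*(w[...,1]>150)); spot=cast(T,px([xs.mean(),ys.mean()]),.032)[:2]
  ret = ret.dtype.type(ret / rcount)
```

```bash
python3 - <<'E'
s=open("h.py").read()
s=s.replace("[int(v) for v in proj(T,[*P,.022])-12]; w=cv2.resize(T[\"frame\"][y0:y0+24,x0:x0+24]","[int(v) for v in proj(T,[*P,.022])-8]; w=cv2.resize(T[\"frame\"][y0:y0+17,x0:x0+17]")
open("h.py","w").write(s)
from h import *
rel(read_camera("top"))
E
```

```text
plate [0.48274863 0.30383635] sil ((0.48404350876808167, 0.3000677824020386), (0.0335698127746582, 0.02879459783434868), 58.9603385925293) spot [0.48390014 0.3000186 ]
```

```bash
python3 - <<'E'
from h import *
a=(.4820,.3032); b=(.4812,.3071)
y=over(a,np.pi/2,.12); down(a,.019,8); claw.set_gripper(0); st("grip")
bot.move_straight([*a,.024],max_speed=.05); bot.move_straight([*b,.024],max_speed=.05); bot.move_straight([*b,.0188],max_speed=.03,guard=6); st("set")
claw.set_gripper(.045); up(b); bot.movep([.56,.12,.36],O(np.pi)); st("away")
rel(read_camera("top"))
E
```

```text
over t=17.0 [0.4824 0.3032 0.1203] gap 0.0447 F [ 0.2 -0.6 -0.2]
down False t=18.2 [0.482  0.3033 0.0189] gap 0.0448 F [0.4 0.7 0.2]
grip t=18.5 [0.4822 0.3034 0.0196] gap 0.0275 F [-1.1 -1.1  5.3]
set t=19.2 [0.4814 0.3073 0.0196] gap 0.0278 F [-0.5 -0.6  6.9]
away t=22.2 [0.5597 0.1204 0.3595] gap 0.0453 F [0.1 0.2 0.1]
plate [0.48274863 0.30383635] sil ((0.48236432671546936, 0.30413126945495605), (0.03271640092134476, 0.02841886878013611), 46.899864196777344) spot [0.48229507 0.3042643 ]
```

The puck is now centred to 0.5 mm, and the camera reads about (+1, −3) mm off arm coordinates. Ring next.

```bash
python3 - <<'E'
from h import *
cross(0); a=(.4556,-.2156)
over(a,0); claw.set_gripper(.068)
bot.move_straight([*a,.03],max_speed=.25); r=bot.move_straight([*a,-.010],max_speed=.03,guard=5); st("touch %s"%r)
z=readout.observe()["eef_pos"][2]+.0045
bot.move_straight([*a,z],max_speed=.05); claw.set_gripper(0); st("grip"); up(a,.12); st("up")
S=read_camera("scene"); show(S,proj(S,[*a,.12]),32,"d.png",7)
E
```

```text
cross t=24.2 [0.5    0.0203 0.3597] gap 0.0451 F [0.3 0.7 0.8]
over t=25.1 [ 0.4564 -0.2146  0.3099] gap 0.0453 F [-0.1  0.8  0.3]
touch True t=27.9 [ 0.4555 -0.2156 -0.007 ] gap 0.0681 F [0.1 0.5 7.6]
grip t=28.4 [ 0.4557 -0.2156 -0.0019] gap 0.0519 F [-3.2  2.1 14.6]
up t=29.0 [ 0.4558 -0.2151  0.1201] gap 0.0518 F [-0.2 -0.2 -2.3]
```

View pics/d.png

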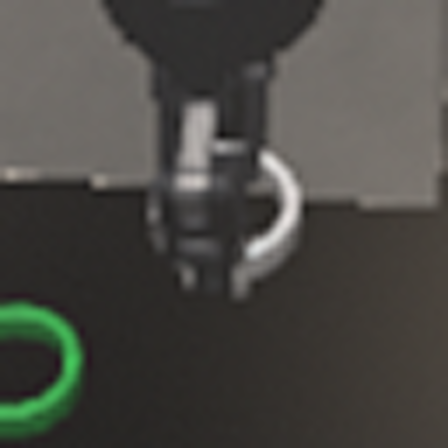

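The ring is held level, its arc from about (215,150) to (245,270) and centred on the fingers; the green ring hasn't moved. Placing it now.

```bash
python3 - <<'E'
from h import *
P=(.4813,.3072)
bot.move_straight([.4556,-.2156,HI],max_speed=.3); cross(0); over(P,0)
bot.move_straight([*P,.05],max_speed=.25); r=bot.move_straight([*P,.0108],max_speed=.04,guard=6); st("down %s"%r)
claw.set_gripper(.066); st("open"); up(P); bot.movep([.56,.12,.36],O(np.pi)); st("away")
T=read_camera("top"); uv=proj(T,[*P,.012]); show(T,uv,22,"e.png",12)
S=read_camera("scene")
E
```

```text
cross t=30.8 [0.4995 0.0186 0.3594] gap 0.0518 F [ 0.6 -1.  -1.4]
over t=32.5 [0.4819 0.3058 0.3096] gap 0.0520 F [ 0.2 -1.4 -1. ]
down False t=34.8 [0.4815 0.3073 0.011 ] gap 0.0515 F [ 0.2 -0.6 -0.6]
open t=35.1 [0.4814 0.3073 0.011 ] gap 0.0660 F [ 0.1  0.1 -0.4]
away t=37.1 [0.5593 0.1215 0.3591] gap 0.0658 F [-0.3  0.9  0.2]
```

View pics/e.png

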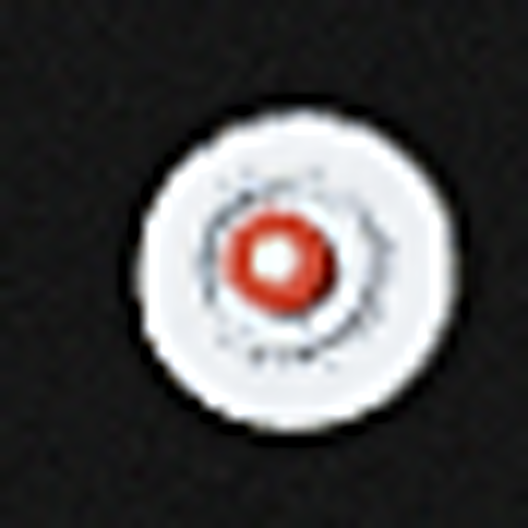

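The ring lies round the puck: its shaded bore edge runs around the red puck, from about (205,250) to (385,250), roughly concentric with the plate. Disc next.

```bash
python3 - <<'E'
from h import *
a=(.4796,.4317); P=(.4813,.3072)
over(a,0); claw.set_gripper(.075)
bot.move_straight([*a,.03],max_speed=.25); r=bot.move_straight([*a,-.012],max_speed=.03,guard=5); st("touch %s"%r)
z=readout.observe()["eef_pos"][2]+.0045
bot.move_straight([*a,z],max_speed=.05); claw.set_gripper(0); st("grip"); zg=readout.observe()["eef_pos"][2]; up(a,.15); st("up")
bot.move_straight([*P,.15],max_speed=.2)
S=read_camera("scene"); show(S,proj(S,[*P,.15]),32,"f.png",7)
bot.move_straight([*P,zg+.042],max_speed=.15); r=bot.move_straight([*P,zg+.0325],max_speed=.03,guard=5); st("down %s"%r)
bot.sleep(.2); claw.set_gripper(.073); st("open"); up(P); bot.movep([.56,.12,.36],O(np.pi)); st("away")
T=read_camera("top"); print("disc",blob(T,proj(T,[.4823,.304,.04]),.046)); show(T,proj(T,[*P,.012]),22,"g.png",12)
E
```

```text
over t=38.4 [0.4808 0.4303 0.3102] gap 0.0664 F [ 1.2 -0.3 -0.2]
touch True t=41.1 [ 0.4795  0.4317 -0.0091] gap 0.0753 F [-0.2 -1.4  7.1]
grip t=41.7 [ 0.4798  0.4322 -0.004 ] gap 0.0566 F [-1.  -0.3  6.4]
up t=42.3 [0.4794 0.4312 0.1497] gap 0.0568 F [-0.7 -0.3 -1.5]
down False t=44.5 [0.4812 0.3072 0.0284] gap 0.0568 F [-0.2  0.4 -2. ]
open t=45.0 [0.4814 0.3073 0.0286] gap 0.0729 F [ 0.2 -1.  -0.1]
away t=47.0 [0.5593 0.1215 0.3591] gap 0.0731 F [-0.6  1.1  0.5]
disc (array([0.4775205 , 0.29533356]), array([91.21078998, 90.13640881]), 47.17475128173828)
```

View pics/g.png

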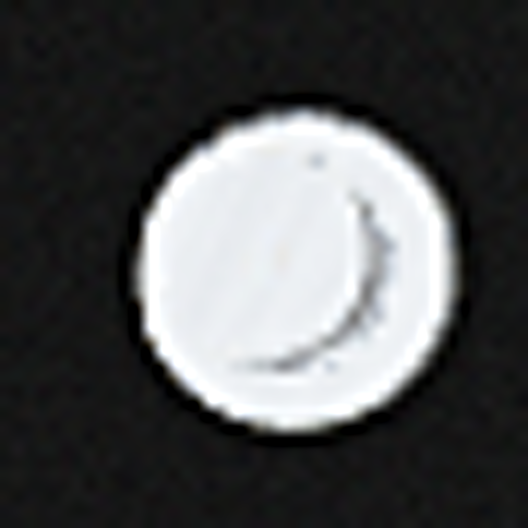

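The disc sits over the puck. A dark crescent on its lower-right edge runs from (250,365) to (360,200). I'll fit a circle of the known radius to that rim.

```bash
python3 - <<'E'
from h import *
from scipy.optimize import least_squares
T=read_camera("top"); c0=proj(T,[.4813+.001,.3072-.003,.046]); 
x0,y0=[int(v) for v in c0-22]; w=cv2.resize(T["frame"][y0:y0+44,x0:x0+44],None,fx=12,fy=12,interpolation=cv2.INTER_CUBIC).min(2)
pts=[]
ce=(c0-[x0,y0]+.5)*12-.5
for th in np.radians(np.arange(-40,96,4)):   # right to bottom
    rr=np.arange(85,125,.5); v=np.array([w[int(round(ce[1]+r*np.sin(th))),int(round(ce[0]+r*np.cos(th)))] for r in rr],float)
    if v.min()<190:   # edge: half-way before the dark
        i=v.argmin(); j=np.argmax(v[:i+1]<(v[:5].mean()+v[i])/2); pts.append((ce+rr[j]*np.array([np.cos(th),np.sin(th)])+.5)/12-.5+[x0,y0])
W=np.array([cast(T,p,.046)[:2] for p in pts]); print(len(W))
f=least_squares(lambda q:np.hypot(*(W-q).T)-.030,[.482,.304],loss="soft_l1",f_scale=.001); print("disc cam",f.x,"rms mm",1e3*np.sqrt(np.mean(f.fun**2)))
print("radius if free",least_squares(lambda q:np.hypot(*(W-q[:2]).T)-q[2],[.482,.304,.03]).x)
g=w.astype(float); g=np.clip((g-190)/(65)*255,0,255).astype(np.uint8); cv2.circle(g,tuple(int(v) for v in (proj(T,[*f.x,.046])-[x0,y0]+.5)*12),3,0,-1); cv2.imwrite("pics/i.png",g)
E
```

```text
30
disc cam [0.48178621 0.30579462] rms mm 0.40980501268659225
radius if free [0.48105494 0.3045442  0.02875376]
```

View pics/i.png

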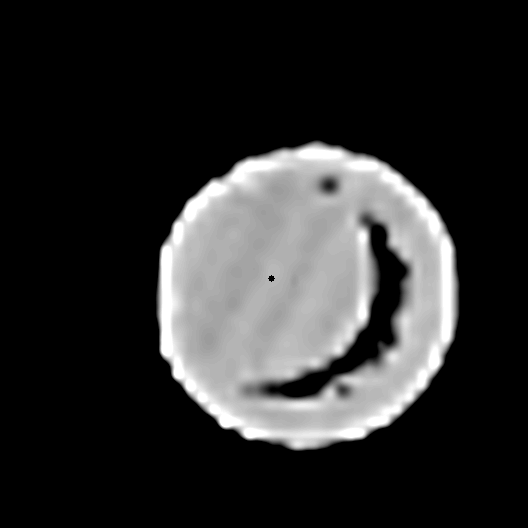

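The disc's centre is within about 1 mm of the puck's, and the rim fit's 0.4 mm rms is consistent with it lying flat. Block next: I'll squeeze both pairs of sides so it is centred in the gripper.

```bash
python3 - <<'E'
from h import *
a=(.4748,-.3467); Y=np.radians(68.5)
cross(0); over(a,Y+np.pi/2,.20); claw.set_gripper(.062); down(a,.004,8); claw.set_gripper(0); st("long")
claw.set_gripper(.062); bot.move_straight([*a,.06],max_speed=.2)
y=yawfix([*a,.06],Y); bot.movep([*a,.06],O(y)); claw.set_gripper(.055); down(a,.004,8); claw.set_gripper(0); st("short")
print("zg",readout.observe()["eef_pos"][2]); up(a,.12); st("up")
S=read_camera("scene"); show(S,proj(S,[*a,.12]),32,"j.png",7)
E
```

```text
cross t=47.6 [0.4997 0.0205 0.3602] gap 0.0730 F [0.5 1.1 0.5]
over t=49.2 [ 0.4754 -0.3457  0.1994] gap 0.0730 F [-0.5 -0.2 -0.9]
down False t=51.1 [ 0.4749 -0.3469  0.0042] gap 0.0621 F [ 1.9 -0.6  0.1]
long t=51.4 [ 0.4749 -0.347   0.0046] gap 0.0425 F [-0.7  0.2  5.2]
down False t=54.5 [ 0.4747 -0.3469  0.004 ] gap 0.0548 F [-0.4 -0.6 -0.3]
short t=54.9 [ 0.475  -0.3469  0.0045] gap 0.0308 F [-0.3  1.5  5.1]
zg 0.004516741896911449
up t=55.4 [ 0.4751 -0.3464  0.1205] gap 0.0305 F [-0.4 -0.2 -2.5]
```

View pics/j.png

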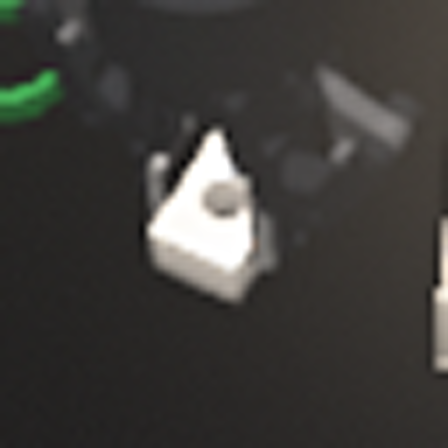

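The block is held square with its bore up at (225,197). I'll set it on the disc.

```bash
python3 - <<'E'
from h import *
P=(.4813,.3072); zg=.0045+.046
bot.move_straight([.4748,-.3467,HI],max_speed=.3); cross(0); over(P,0)
bot.move_straight([*P,zg+.02],max_speed=.2); r=bot.move_straight([*P,zg+.0005],max_speed=.03,guard=5); st("down %s"%r)
bot.sleep(.2); claw.set_gripper(.05); st("open"); up(P); bot.movep([.56,.12,.36],O(np.pi)); st("away")
T=read_camera("top"); show(T,proj(T,[*P,.03]),22,"k.png",12)
c=T; uv=proj(T,[.4823,.3042,.068]); print("expected bore px in crop",(uv-[int(v-22) for v in proj(T,[*P,.03])]+.5)*12)
print([ (n,blob(T,u,z,k)[0].round(4)) for n,u,z,k in [("spuck",(149,165),.008,"red"),("sring",(188,158),.008,"bright")]])
E
```

```text
cross t=57.7 [0.4998 0.0193 0.3596] gap 0.0305 F [ 0.3  0.2 -1.1]
over t=59.4 [0.4819 0.306  0.3096] gap 0.0306 F [ 0.4  0.5 -1.6]
down True t=61.4 [0.481  0.3069 0.0505] gap 0.0306 F [-0.9 -0.9  5.4]
open t=61.9 [0.4805 0.3065 0.0498] gap 0.0497 F [-0.6  0.5 -0.4]
away t=63.8 [0.5593 0.1216 0.3591] gap 0.0502 F [-0.2  0.   0. ]
expected bore px in crop [261.19760274 253.35426874]
[('spuck', array([0.6042, 0.3415])), ('sring', array([0.6339, 0.204 ]))]
```

View pics/k.png

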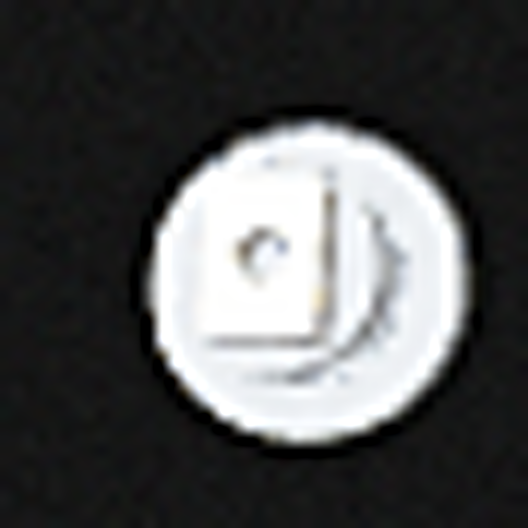

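The block's bore is at (263,254), against (261,253) predicted for a centred stack. I'll clear the arm and check the small ring again before handing in.

```bash
python3 - <<'E'
from h import *
cross(0); p=[.46,-.22,.36]; bot.movep(p,O(0)); st("clear")
T=read_camera("top")
print([ (n,blob(T,u,z,k)[0].round(4)) for n,u,z,k in [("spuck",(149,165),.008,"red"),("sring",(188,158),.008,"bright")]])
cv2.imwrite("pics/l.png",T["frame"][:,:,::-1])
E
```

```text
cross t=64.4 [0.4996 0.0209 0.3601] gap 0.0500 F [ 0.3 -0.1  0.5]
clear t=66.5 [ 0.4604 -0.2195  0.3599] gap 0.0502 F [ 0.3  0.3 -0.2]
[('spuck', array([0.6042, 0.3415])), ('sring', array([0.6345, 0.2022]))]
```

View pics/l.png

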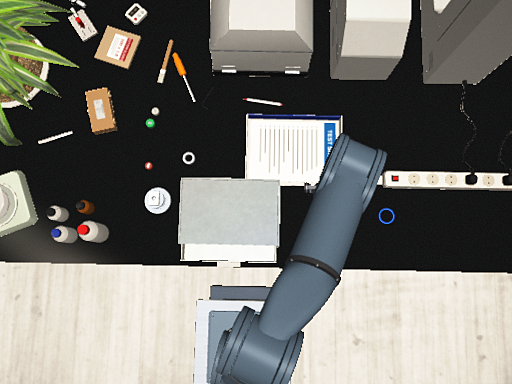

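The finished stack is at (157,200), and the small puck (149,165) and small ring (188,158) are exactly where they started. The arm is clear, so I'm handing in.

```bash
python3 -c "
from h import *
ticket.sign_off(); st('done')"
```

```text
the job is handed in; nothing more can be done
the job is handed in; nothing more can be done
```

I built the stack in the order asked, letting go of each piece before taking the next, and handed it in at about 66.5 s. No verdict is given.

- **Puck:** my first placing was about 4 mm off centre because the top camera reads about 3 mm off. I regripped and moved it, and it then measured within 0.5 mm of the plate's centre.
- **Ring:** it looks concentric round the puck from above. I set it down to the height at which it sat on the bench plus the plate's thickness.
- **Disc:** a fit to its visible rim put it within about 0.5 to 1.6 mm of the puck's centre, depending on whether the radius was fixed. White on white in the image makes this the least certain check.
- **Block:** it touched down at the expected stack height. Its bore appeared 2 pixels from the predicted spot in a 12× enlarged crop, which is about 0.6 mm.
- **Left alone:** the small puck and small ring measured exactly where they started. One reading of the small ring was about 2 mm off while the arm was near it. It went away once the arm was clear, so I put it down to the arm blocking the view. The blue ring looked unmoved in the last picture. The arm hid the green ring there, but I never touched it.

I checked flatness only from contact heights and the view from above, because the cabinet hides the stack from the scene camera.

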